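# Check the players in, in playing order

## Task

Check in the players for the next round on the game board: press down the red cap, then the yellow cap, then the blue cap, each lightly and well down towards its collar. Leave the green cap up, since that player sits this round out. Do not lift, shove or tip the marker posts or disturb the other pieces on the board.

Things in the scene. Friction and masses are not known exactly. Their poses are not given: they have to be found in the camera images.
- board: Flat white game board lying on the table, 340 x 440 mm, 6 mm thick; fixed. Origin at the centre of its underside; x across its short side, y along its long side, z up. The posts stand on it about 12 cm apart (short way) and 16 cm apart (long way), any colour at any of the four spots.
- red_post: Marker post with the red cap: loose grey round foot, 60 mm across at the bottom, narrowing to a 42 mm collar whose top is 26 mm above the post's underside; a red band round the collar; 350 g. Origin at the centre of its underside, z up.
- red_top (a point): Centre of the flat round top of the red cap (32 mm across), which stands in the middle of its post; moves down with the cap. Up, it is 22 mm above the collar and about 54 mm above the table. The cap is lightly sprung on its stem: under a finger the top gives a further 0.5 mm per N (1.5 mm while it slides), not counted in the joint value, and comes back on release; at the stop it gives on until level with the collar, at about 16 N.
- red_cap (a joint): Depth in m to which the red cap has been pushed in: 0 fully up, 0.014 at its stop (released, its top is then 8 mm above the collar); 0 to 2 mm at the start. It slides straight down against a steady rub of about 3 N and stays where it is left; it counts as pressed in from 8 mm.
- yellow_post: Marker post with the yellow cap: loose grey round foot, 60 mm across at the bottom, narrowing to a 42 mm collar whose top is 26 mm above the post's underside; a yellow band round the collar; 350 g. Origin at the centre of its underside, z up.
- yellow_top (a point): Centre of the flat round top of the yellow cap (32 mm across), which stands in the middle of its post; moves down with the cap. Up, it is 22 mm above the collar and about 54 mm above the table. The cap is lightly sprung on its stem: under a finger the top gives a further 0.5 mm per N (1.5 mm while it slides), not counted in the joint value, and comes back on release; at the stop it gives on until level with the collar, at about 16 N.
- yellow_cap (a joint): Depth in m to which the yellow cap has been pushed in: 0 fully up, 0.014 at its stop (released, its top is then 8 mm above the collar); 0 to 2 mm at the start. It slides straight down against a steady rub of about 3 N and stays where it is left; it counts as pressed in from 8 mm.
- blue_post: Marker post with the blue cap: loose grey round foot, 60 mm across at the bottom, narrowing to a 42 mm collar whose top is 26 mm above the post's underside; a blue band round the collar; 350 g. Origin at the centre of its underside, z up.
- blue_top (a point): Centre of the flat round top of the blue cap (32 mm across), which stands in the middle of its post; moves down with the cap. Up, it is 22 mm above the collar and about 54 mm above the table. The cap is lightly sprung on its stem: under a finger the top gives a further 0.5 mm per N (1.5 mm while it slides), not counted in the joint value, and comes back on release; at the stop it gives on until level with the collar, at about 16 N.
- blue_cap (a joint): Depth in m to which the blue cap has been pushed in: 0 fully up, 0.014 at its stop (released, its top is then 8 mm above the collar); 0 to 2 mm at the start. It slides straight down against a steady rub of about 3 N and stays where it is left; it counts as pressed in from 8 mm.
- green_post: Marker post with the green cap: loose grey round foot, 60 mm across at the bottom, narrowing to a 42 mm collar whose top is 26 mm above the post's underside; a green band round the collar; 350 g. Origin at the centre of its underside, z up.
- green_top (a point): Centre of the flat round top of the green cap (32 mm across), which stands in the middle of its post; moves down with the cap. Up, it is 22 mm above the collar and about 54 mm above the table. The cap is lightly sprung on its stem: under a finger the top gives a further 0.5 mm per N (1.5 mm while it slides), not counted in the joint value, and comes back on release; at the stop it gives on until level with the collar, at about 16 N.
- green_cap (a joint): Depth in m to which the green cap has been pushed in: 0 fully up, 0.014 at its stop (released, its top is then 8 mm above the collar); 0 to 2 mm at the start. It slides straight down against a steady rub of about 3 N and stays where it is left; it counts as pressed in from 8 mm.
- tower: Loose grey-green toy lattice tower, 46 mm square foot, 72 mm tall, 80 g; origin at the centre of its underside. Bystander at one end of the board.
- tub: Loose grey-violet open toy tub, 58 x 42 mm, 34 mm tall, 60 g; origin at the centre of its underside. Bystander between the posts.
- dome: Loose light blue dome piece, 40 mm across, 26 mm tall, 50 g; origin at the centre of its underside. Bystander at the other end of the board.
Things that resemble listed ones, but are neither listed nor needed, are in the scene too. Leave any orange look-alike of the blue_post alone.

How it is judged (in metres and radians):
On the way, in this order (a step that is already met when the one before it is completed fails the run):
1. the red cap is pressed in (value of joint red_cap above 0.008 m), for 0.1 s.
2. the yellow cap is pressed in (value of joint yellow_cap above 0.008 m), for 0.1 s.
3. the blue cap is pressed in (value of joint blue_cap above 0.008 m), for 0.1 s.
At the end, for the whole second after the job is handed in: The red, yellow and blue caps are each at least 8 mm down, the green cap is less than 4 mm down, and every post and piece stands upright (within 0.2 rad), at rest, within 20 mm of where it was (value of joint each of red_cap, yellow_cap, blue_cap above 0.008 m and value of joint green_cap below 0.004 m and distance of each of red_post, yellow_post, blue_post, green_post, tower, tub, dome from where it was at the start of the episode below 0.02 m and angle between each of red_post, yellow_post, blue_post, green_post, tower, tub, dome's own z axis and vertical below 0.2 rad and linear speed of each of red_post, yellow_post, blue_post, green_post below 0.02 m/s); the robot touches nothing.
It fails at once if a cap pushed (over 4 mm) before its turn: yellow before red was in, or blue before red and yellow were in ((value of joint yellow_cap above 0.004 m and value of joint red_cap below 0.008 m) or (value of joint blue_cap above 0.004 m and value of joint any of yellow_cap, red_cap below 0.008 m)).
It fails at once if the green cap pushed (over 4 mm) (value of joint green_cap above 0.004 m).
It fails at once if a post pressed or pushed hard (over 20 N) (contact force between any of the fingers, the arm and red_post above 20 N or contact force between any of the fingers, the arm and yellow_post above 20 N or contact force between any of the fingers, the arm and blue_post above 20 N or contact force between any of the fingers, the arm and green_post above 20 N).
It fails at once if a post lifted (10 mm), shoved (20 mm) or tipped (0.3 rad) (height (world z) of any of red_post, yellow_post, blue_post, green_post above 0.016 m or distance of any of red_post, yellow_post, blue_post, green_post from where it was at the start of the episode above 0.02 m or angle between any of red_post, yellow_post, blue_post, green_post's own z axis and vertical above 0.3 rad).
It fails at once if a bystander piece moved by 20 mm, lifted or tipped (distance of any of tower, tub, dome from where it was at the start of the episode above 0.02 m or angle between any of tower, tub, dome's own z axis and vertical above 0.3 rad).
It also fails if it takes over 48 s, if anything falls off the work surface, if the arm or the gripper's body presses on something with over 40 N, if the wrist force passes 120 N, or if a joint passes its speed limit or range.

## Robot

A 6-joint arm with a two-finger parallel gripper is mounted at the origin on the work surface. World frame = base frame: x ahead of the robot, y to its left, z up, the work surface at z = 0. Lengths are in mm, angles in rad, forces in N, time in s.
With the tool pointing down it reaches from about 275 to 750 mm from the base axis. Payload 10.2 kg.
Tool frame: the origin (TCP) lies at the very end of the fingers, on their centre line; the grasp point (between the pads) lies 19 mm behind it; y points along the fingers, x is the direction in which the jaws open and shut, and the axes are right-handed (so a half turn about y gives the same grasp; the last joint's range is limited). The gripper opens to 85 mm and grips with 20 to 120 N. Pads are 22 mm wide; open, the fingers measure 114 mm over their backs; the gripper's body (76 mm by 85 mm) begins 54 mm behind the grasp point. The pads swing forward as they close: fully open they stand 13 mm farther back than shut.
Start: joints at [0.96, 0.313, 1.498, -0, 1.331, -0.223], TCP at [198.543, 486.016, 231.294] pointing down, gripper open.
Joint ranges: [-2.94, 2.94], [-0.97, 2.17], [0.19, 2.56], [-1.23, 4.37], [0.02, 3.11], [-2.88, 2.88]. Speed limits (rad/s): [2.39, 2.39, 3.01, 3.14, 3.14, 3.14].

## Interface

Orientations are given as a unit quaternion [w, x, y, z].
In Python, from rig import telemetry, imaging, ctrl gives the robot as it stands.
- The arm moves only by the shell command python3 -m handwheel 'ROWS' [FORCE]. ROWS is JSON, a list of rows, each an object with "delta_pos": the shift along the tool's x, y, z in cm, a list of three; "twist": the turn, a rotation vector about the tool's x, y, z in rad, a list of three; "jaw": the opening, from 0 (shut) to 1 (fully open). A call has exactly 10 rows; each row is the pose to reach, as a shift and turn from the pose commanded when the call began, along the tool's axes at that moment; what a row does not reach only later rows make up. A row lasts 1/12 s, in which the tool goes at most 41.7 mm and 7.16 degrees, less where a joint would pass 70% of its speed; a pose out of reach is approached as far as the arm can. A call with a gripper value outside its range is refused whole. The fingers move at their own pace and stop on an object; FORCE is the grip in N (left out, the last holds). Time passes only in rows, so rows that repeat a pose let the fingers close, or fill a call up. It gives the time, the measured TCP pose, the force and the opening at its end, in the units of the state.
- telemetry.sense(): the state, without advancing time (a new reading comes with each control period).
- imaging.capture(name): name is "scene" or "top" or "wrist"; returns a dict with "frame" (384x512x3 uint8, red, green, blue), "z_map" (384x512 float32, mm along the optical axis (not along the pixel's ray), 0 where there is no reading), "fx", "fy", "cx", "cy" (pixels), "rvec" (rotation vector, rad) and "tvec" (3), from world to camera coordinates, as OpenCV has them. Camera axes: x right, y down, z forward; pixel columns grow to the right and rows downward; lengths in mm; the calibration is good to about 2 mm. A picture is of the moment at which its call begins.
- ctrl.finish_job(): hands the job in, once; it reports no verdict.
The state is a dict: "time_s": time; "joints": joint angles; "dq": joint speeds; "tau": joint torques, N m; "eef_pos": TCP position; "ee_rot": TCP orientation; "force": force on the tool from outside, world axes, zero at the start; "wrist_torque": the same for the moment, N m; "grip_width": opening from 0.0 (shut) to 1.0 (fully open).
Only numpy, scipy, OpenCV 4.12 (cv2) and the standard library are available. Lean on these libraries where they do the work, as an engineer would, in place of code of your own. Each camera call takes 0.05 s, during which the arm holds its last target.

## Working session

There is one attempt and no reset: what is moved stays moved. The work goes in short steps, Python scripts to look and compute and a shell command to move; the robot and the scene stay as the last step left them, time stands still between calls to the robot, and variables do not carry over. Pictures are saved under pics/ and viewed, and the job is handed in when it is done.

```bash
mkdir -p pics; ls
python3 - <<'E'
from rig import telemetry, imaging
import cv2
print(telemetry.sense())
for n in ["scene","top"]:
    c=imaging.capture(n); cv2.imwrite(f"pics/{n}0.png",c["frame"][:,:,::-1])
    print(n,c["fx"],c["fy"],c["cx"],c["cy"],c["rvec"],c["tvec"])
E
```

```text
pics
{'time_s': 0.0, 'joints': array([ 9.59583026e-01,  3.13454162e-01,  1.49844498e+00, -1.06568568e-06,
        1.33100121e+00, -2.23423915e-01]), 'dq': array([-7.35596673e-05,  3.82036788e-04, -4.27338699e-04,  2.38163747e-03,
        1.40857978e-03,  7.51241191e-04]), 'tau': array([ 5.49304095e-04, -4.12263072e+01, -2.59746820e+01, -1.35923760e-04,
        4.15820061e-03,  3.00662023e-06]), 'eef_pos': array([198.39501731, 485.7893295 , 230.72997571]), 'ee_rot': array([-0.58680477,  0.58713818,  0.39385834, -0.39472082]), 'force': array([-0.77032273, -0.42553808,  0.77908995]), 'wrist_torque': array([-0.02708053, -0.03834535,  0.03482678]), 'grip_width': 1.0059113488759706}
scene 405.0702932490381 405.0702932490381 253.87523988547773 190.7346551137854 [ 1.9477573   0.92355025 -0.5413825 ] [-376.10442019 -134.5279652  1183.81278265]
top 382.49209035550007 382.49209035550007 255.73495028281982 190.18370729746687 [ 2.19524513 -2.15408875  0.13698122] [ 19.20909614 558.75082228 793.28394239]
```

View pics/scene0.png

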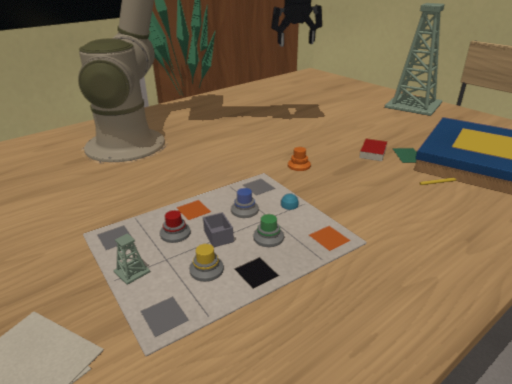

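View pics/top0.png

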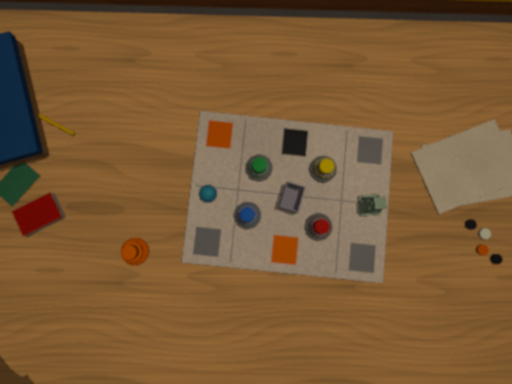

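Scene picture: the four posts are on the board. In the top view red is at (319,227), yellow (326,167), blue (247,215) and green (259,166). Could be mistaken for them:
- red: orange tiles (285,250) and (219,134), red box (37,214)
- blue: dome (207,193), orange look-alike post (135,251), dark blue book (15,100)
- yellow: pencil (57,125) and the yellow label in the scene view (500,152)
- green: green card (17,183), tower (371,204)

I choose the caps standing on grey feet on the board.

```bash
cat > h.py <<'E'
import numpy as np, cv2
from rig import telemetry, imaging
def cam(n):
    c=imaging.capture(n); R=cv2.Rodrigues(np.array(c["rvec"]))[0]; t=np.array(c["tvec"]).ravel()
    return c,R,t
def ray(c,R,t,u,v,z):
    d=R.T@np.array([(u-c["cx"])/c["fx"],(v-c["cy"])/c["fy"],1]); o=-R.T@t
    return o+d*(z-o[2])/d[2]
def proj(c,R,t,P):
    p=R@np.array(P)+t; return c["fx"]*p[0]/p[2]+c["cx"],c["fy"]*p[1]/p[2]+c["cy"]
def cloud(c,R,t):
    v,u=np.mgrid[0:384,0:512]; z=c["z_map"]
    X=np.stack([(u-c["cx"])/c["fx"]*z,(v-c["cy"])/c["fy"]*z,z],-1)
    return (X-t)@R
HUE={"red":[(0,6),(172,180)],"yellow":[(22,34)],"blue":[(108,128)],"green":[(55,75)]}
def mask(f,col):
    h=cv2.cvtColor(f,cv2.COLOR_RGB2HSV); m=np.zeros(h.shape[:2],bool)
    for a,b in HUE[col]: m|=(h[...,0]>=a)&(h[...,0]<=b)
    return m&(h[...,1]>130)&(h[...,2]>60)
E
python3 - <<'E'
from h import *
S={"top":{"red":(319,227),"yellow":(326,167),"blue":(247,215),"green":(259,166)},
"scene":{"red":(174,220),"yellow":(205,255),"blue":(244,200),"green":(268,225)}}
for n in S:
    c,R,t=cam(n); W=cloud(c,R,t)
    for k,(u0,v0) in S[n].items():
        m=mask(c["frame"],k); w=np.zeros_like(m); w[v0-16:v0+17,u0-16:u0+17]=1; m&=w
        m&=(c["z_map"]>0)
        P=W[m]; zt=np.percentile(P[:,2],90)
        q=P[P[:,2]>zt-5]
        v,u=np.nonzero(m)
        uv=np.nonzero(m&(W[...,2]>zt-5)); mu=(uv[1].min()+uv[1].max())/2; mv=(uv[0].min()+uv[0].max())/2
        print(n,k,len(P),"z90 %.1f"%zt,"mid",mu,mv,"ray@53",ray(c,R,t,mu,mv,53).round(1),"ray centroid",ray(c,R,t,uv[1].mean(),uv[0].mean(),53).round(1),"pts",np.median(q,0).round(1))
    if n=="top":
        cv2.imwrite("pics/topcrop.png",cv2.resize(c["frame"][110:285,180:400,::-1],None,fx=3.4,fy=3.4,interpolation=cv2.INTER_CUBIC))
        # board & others heights
        for nm,(u,v) in {"tub":(290,198),"tower":(371,204),"dome":(207,193),"board":(270,200)}.items():
            print(nm,W[v,u].round(1))
E
```

```text
top red 196 z90 55.6 mid 321.0 226.0 ray@53 [ 483.7 -106.7   53. ] ray centroid [ 483.  -107.4   53. ] pts [ 483.5 -106.7   53.7]
top yellow 214 z90 55.2 mid 326.0 166.0 ray@53 [ 610.1 -117.4   53. ] ray centroid [ 610.5 -117.3   53. ] pts [ 610.1 -117.2   53.8]
top blue 62 z90 56.1 mid 246.5 214.0 ray@53 [505.7  48.5  53. ] ray centroid [504.9  48.8  53. ] pts [504.4  48.5  54.7]
top green 158 z90 54.5 mid 258.5 164.5 ray@53 [610.3  25.3  53. ] ray centroid [610.2  24.7  53. ] pts [609.7  24.4  52.8]
tub [544.4 -46.   12.9]
tower [ 531.3 -211.1   55.2]
dome [549.6 133.7  34.8]
board [539.4  -2.4   9. ]
scene red 259 z90 53.7 mid 172.5 215.5 ray@53 [ 489.  -108.6   53. ] ray centroid [ 488.3 -108.2   53. ] pts [ 488.2 -108.1   52.9]
scene yellow 349 z90 53.8 mid 204.5 250.0 ray@53 [ 615.  -117.9   53. ] ray centroid [ 614.7 -118.2   53. ] pts [ 614.8 -118.2   53. ]
scene blue 21 z90 55.5 mid 247.5 191.0 ray@53 [509.1  56.7  53. ] ray centroid [509.8  56.2  53. ] pts [513.6  54.8  54.8]Traceback (most recent call last):
  File "<stdin>", line 9, in <module>
    return _quantile_unchecked(
        a, q, axis, out, overwrite_input, method, keepdims, weights)
    return _ureduce(a,
                    func=_quantile_ureduce_func,
    ...<5 lines>...
                    overwrite_input=overwrite_input,
                    method=method)
    r = func(a, **kwargs)
    result = _quantile(arr,
                       quantiles=q,
    ...<2 lines>...
                       out=out,
                       weights=wgt)
    slices_having_nans = np.isnan(arr[-1, ...])
                                  ~~~^^^^^^^^^
IndexError: index -1 is out of bounds for axis 0 with size 0
```

View pics/topcrop.png

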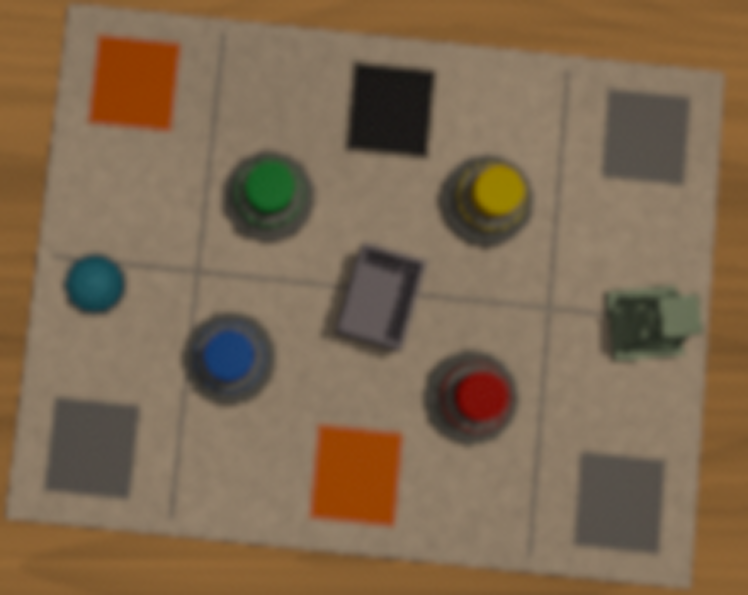

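Crop confirms it: plain red, yellow and blue caps, each with its colour band, on grey posts; the orange tiles are flat. Next I'll work out the tool axes and move over red with the jaws shut.

```bash
cat >> h.py <<'E'
from scipy.spatial.transform import Rotation as Ro
def toolR():
    s=telemetry.sense(); q=s["ee_rot"]; return s,Ro.from_quat([q[1],q[2],q[3],q[0]]).as_matrix()
def go(T):
    s,R=toolR(); d=R.T@(np.array(T)-s["eef_pos"])/10
    # tilt error: rotation to make tool y point straight down
    a=np.cross(R[:,1],[0,0,-1]); print("t",round(s["time_s"],2),"pos",s["eef_pos"].round(1),"F",s["force"].round(2),"w",round(s["grip_width"],2)); print("delta cm",d.round(3),"norm",np.linalg.norm(d).round(2),"level twist",(R.T@a).round(4))
E
python3 - <<'E'
from h import *
s,R=toolR(); print(R.round(3)); go([484,-108,200])
E
```

```text
[[ 0.378 -0.    -0.926]
 [ 0.926 -0.001  0.378]
 [-0.001 -1.     0.   ]]
t 0.2 pos [198.5 485.9 231. ] F [ 0.27  0.45 -0.47] w 1.0
delta cm [-44.177   3.123 -48.893] norm 65.97 level twist [-0.0002  0.     -0.0008]
```

```bash
python3 -m handwheel '[{"delta_pos":[-2.2,0,-2.4],"twist":[0,0,0],"jaw":0},{"delta_pos":[-4.4,0,-4.9],"twist":[0,0,0],"jaw":0},{"delta_pos":[-6.6,0,-7.3],"twist":[0,0,0],"jaw":0},{"delta_pos":[-8.8,0,-9.8],"twist":[0,0,0],"jaw":0},{"delta_pos":[-11,0,-12.2],"twist":[0,0,0],"jaw":0},{"delta_pos":[-13.2,0,-14.7],"twist":[0,0,0],"jaw":0},{"delta_pos":[-15.4,0,-17.1],"twist":[0,0,0],"jaw":0},{"delta_pos":[-17.6,0,-19.6],"twist":[0,0,0],"jaw":0},{"delta_pos":[-19.8,0,-22],"twist":[0,0,0],"jaw":0},{"delta_pos":[-22,0,-24.4],"twist":[0,0,0],"jaw":0}]' 20
python3 -c "
from h import *
go([484,-108,200])"
```

```text
time_s: 1.03
eef_pos: [341.5, 188.6, 231.4]
ee_rot: [-0.587, 0.587, 0.394, -0.394]
force: [1.2, 0.5, -0.3]
grip_width: 0.002
t 1.03 pos [341.5 188.6 231.4] F [ 1.19  0.46 -0.28] w 0.0
delta cm [-22.071   3.136 -24.403] norm 33.05 level twist [0.0002 0.     0.0002]
```

```bash
python3 -m handwheel '[{"delta_pos":[-2.8,0.3,-3.0],"twist":[0,0,0],"jaw":0},{"delta_pos":[-5.5,0.6,-6.1],"twist":[0,0,0],"jaw":0},{"delta_pos":[-8.3,1,-9.2],"twist":[0,0,0],"jaw":0},{"delta_pos":[-11,1.5,-12.2],"twist":[0,0,0],"jaw":0},{"delta_pos":[-13.8,2,-15.2],"twist":[0,0,0],"jaw":0},{"delta_pos":[-16.5,2.5,-18.3],"twist":[0,0,0],"jaw":0},{"delta_pos":[-19.3,3,-21.3],"twist":[0,0,0],"jaw":0},{"delta_pos":[-22.1,3.1,-24.4],"twist":[0,0,0],"jaw":0},{"delta_pos":[-22.1,3.1,-24.4],"twist":[0,0,0],"jaw":0},{"delta_pos":[-22.1,3.1,-24.4],"twist":[0,0,0],"jaw":0}]' 20
python3 - <<'E'
from h import *
go([484,-108,120])
c,R,t=cam("wrist"); cv2.imwrite("pics/w1.png",c["frame"][:,:,::-1])
c2,R2,t2=cam("top"); cv2.imwrite("pics/t1.png",c2["frame"][:,:,::-1])
for k in HUE:
    m=mask(c["frame"],k).astype(np.uint8); n,l,st,ce=cv2.connectedComponentsWithStats(m)
    for i in range(1,n):
        if st[i,4]>150: print(k,st[i],ce[i].round(1),ray(c,R,t,*ce[i],54).round(1))
s,_=toolR(); print("TCP px wrist",proj(c,R,t,s["eef_pos"]))
E
```

```text
time_s: 1.87
eef_pos: [483.7, -108.2, 199.6]
ee_rot: [0.588, -0.587, -0.393, 0.394]
force: [-0.3, 0.1, -0.7]
grip_width: -0.0
t 1.87 pos [ 483.7 -108.2  199.6] F [-0.32  0.11 -0.69] w -0.0
delta cm [ 0.034  7.959 -0.031] norm 7.96 level twist [-0.0013 -0.      0.0001]
red [242 158  32  35 916] [257.6 175.4] [ 481.4 -104.4   54. ]
yellow [290 267  18  18 161] [298.6 274.8] [ 597.6 -105.3   54. ]
blue [ 397  119   42   35 1140] [417.8 135.3] [502.6  46.5  54. ]
green [402 221  37  33 911] [419.7 237.2] [603.8  23.4  54. ]
TCP px wrist (np.float64(257.8144732968302), np.float64(247.5770675080156))
```

View pics/w1.png

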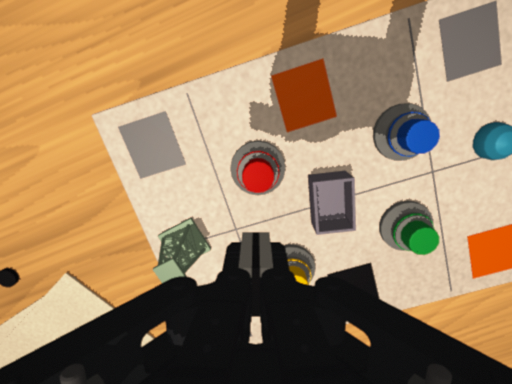

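View pics/t1.png

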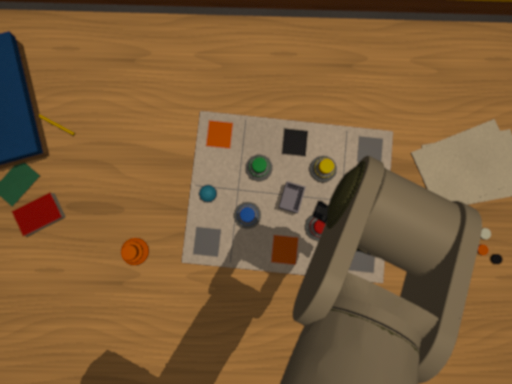

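Wrist view: red cap at (258,175), in line with the fingertips (257,240); tub at (333,200), clear of the path. The views put red at about (482.5,-106.5). I'll descend to 70 mm and look again.

```bash
python3 -c "
from h import *
go([482.5,-106.5,68])"
```

```text
t 1.97 pos [ 483.2 -106.2  200.2] F [0.26 0.46 0.25] w -0.0
delta cm [-0.056 13.215  0.048] norm 13.22 level twist [-0.0007  0.      0.0002]
```

```bash
python3 -m handwheel '[{"delta_pos":[0,2.5,0.05],"twist":[0,0,0],"jaw":0},{"delta_pos":[0,5,0.1],"twist":[0,0,0],"jaw":0},{"delta_pos":[0,7.5,0.1],"twist":[0,0,0],"jaw":0},{"delta_pos":[0,9.5,0.1],"twist":[0,0,0],"jaw":0},{"delta_pos":[0,11,0.1],"twist":[0,0,0],"jaw":0},{"delta_pos":[0,12,0.1],"twist":[0,0,0],"jaw":0},{"delta_pos":[0,12.8,0.1],"twist":[0,0,0],"jaw":0},{"delta_pos":[0,13.2,0.1],"twist":[0,0,0],"jaw":0},{"delta_pos":[0,13.2,0.1],"twist":[0,0,0],"jaw":0},{"delta_pos":[0,13.2,0.1],"twist":[0,0,0],"jaw":0}]'
python3 - <<'E'
from h import *
go([482.5,-106.5,68])
c,R,t=cam("wrist"); cv2.imwrite("pics/w2.png",c["frame"][:,:,::-1])
c2,R2,t2=cam("scene"); cv2.imwrite("pics/s2.png",cv2.resize(c2["frame"][130:300,80:310,::-1],None,fx=3.4,fy=3.4))
go([482.5,-106.5,68])
E
```

```text
time_s: 2.8
eef_pos: [482.9, -106.3, 68.9]
ee_rot: [-0.587, 0.587, 0.395, -0.394]
force: [-0.0, -0.0, -0.8]
grip_width: 0.001
t 2.8 pos [ 482.9 -106.3   68.9] F [-0.02 -0.01 -0.8 ] w 0.0
delta cm [-0.03   0.088  0.032] norm 0.1 level twist [ 0.0009  0.     -0.    ]
t 2.9 pos [ 483.  -106.5   69. ] F [-0.16 -0.71  0.02] w -0.0
delta cm [-0.017  0.103  0.048] norm 0.12 level twist [ 0.0014  0.     -0.0001]
```

View pics/w2.png

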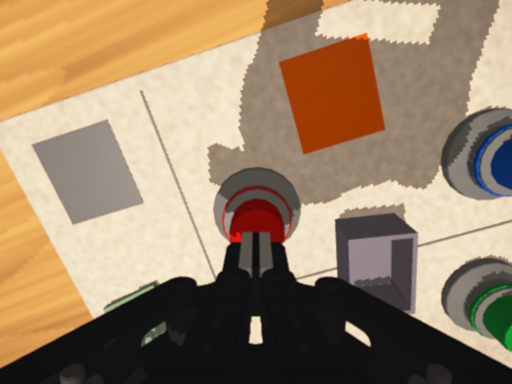

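View pics/s2.png

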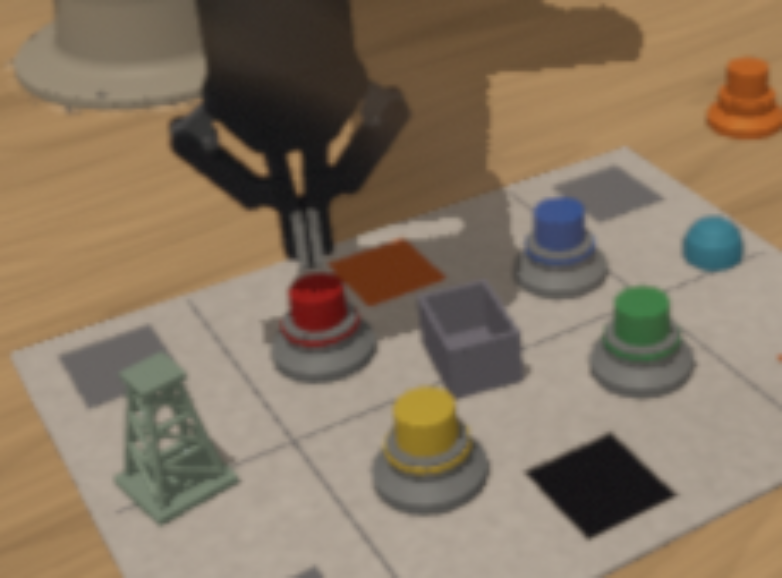

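Both views show the fingers just above the red cap (wrist (257,230), scene crop (316,285)). I'll check numerically where the TCP, dropped to cap height, would land in each view.

Run:
```python
from h import *
s,_=toolR();P=s["eef_pos"].copy()
for n in ["scene","top"]:
    c,R,t=cam(n)
    a=np.array(proj(c,R,t,P)); 
    P2=P.copy();P2[2]=54; b=np.array(proj(c,R,t,P2))
    print(n,a.round(1),b.round(1), "scenecrop",((b-[80,130])*3.4).round(0),((a-[80,130])*3.4).round(0))
    m=mask(c["frame"],"red"); v,u=np.nonzero(m); k=(abs(u-b[0])<20)&(abs(v-b[1])<25); print(u[k].min(),u[k].max(),v[k].min(),v[k].max())
    if n=="scene":
        for k2 in ["red","yellow","blue","green"]: pass
```

```text
scene [170.9 206.7] [171.8 213.3] scenecrop [312. 283.] [309. 261.]
165 184 211 231
top [322.4 226.2] [321.  226.3] scenecrop [819. 327.] [824. 327.]Traceback (most recent call last):
  File "<stdin>", line 8, in <module>
    return umr_minimum(a, axis, None, out, keepdims, initial, where)
ValueError: zero-size array to reduction operation minimum which has no identity
```

After correcting for the offset seen at the fingertip itself, the scene view agrees to about 1 mm. I'll press red in stages and watch the force.

```bash
python3 -m handwheel '[{"delta_pos":[0,0.5,0],"twist":[0,0,0],"jaw":0},{"delta_pos":[0,1.0,0],"twist":[0,0,0],"jaw":0},{"delta_pos":[0,1.2,0],"twist":[0,0,0],"jaw":0},{"delta_pos":[0,1.4,0],"twist":[0,0,0],"jaw":0},{"delta_pos":[0,1.6,0],"twist":[0,0,0],"jaw":0},{"delta_pos":[0,1.8,0],"twist":[0,0,0],"jaw":0},{"delta_pos":[0,2.0,0],"twist":[0,0,0],"jaw":0},{"delta_pos":[0,2.2,0],"twist":[0,0,0],"jaw":0},{"delta_pos":[0,2.4,0],"twist":[0,0,0],"jaw":0},{"delta_pos":[0,2.5,0],"twist":[0,0,0],"jaw":0}]'
```

```text
time_s: 3.83
eef_pos: [482.6, -106.4, 43.1]
ee_rot: [0.587, -0.587, -0.394, 0.394]
force: [-0.9, -0.8, 2.0]
grip_width: -0.002
```

```bash
python3 -m handwheel '[{"delta_pos":[0,0.05,0],"twist":[0,0,0],"jaw":0},{"delta_pos":[0,0.1,0],"twist":[0,0,0],"jaw":0},{"delta_pos":[0,0.15,0],"twist":[0,0,0],"jaw":0},{"delta_pos":[0,0.2,0],"twist":[0,0,0],"jaw":0},{"delta_pos":[0,0.25,0],"twist":[0,0,0],"jaw":0},{"delta_pos":[0,0.3,0],"twist":[0,0,0],"jaw":0},{"delta_pos":[0,0.35,0],"twist":[0,0,0],"jaw":0},{"delta_pos":[0,0.4,0],"twist":[0,0,0],"jaw":0},{"delta_pos":[0,0.45,0],"twist":[0,0,0],"jaw":0},{"delta_pos":[0,0.5,0],"twist":[0,0,0],"jaw":0}]'
python3 - <<'E'
from h import *
go([482,-106,36])
c2,R2,t2=cam("scene"); cv2.imwrite("pics/s3.png",cv2.resize(c2["frame"][130:300,80:310,::-1],None,fx=3.4,fy=3.4))
go([482,-106,36])
E
```

```text
time_s: 4.67
eef_pos: [482.6, -106.4, 38.2]
ee_rot: [0.587, -0.587, -0.394, 0.394]
force: [-0.9, 0.2, 3.8]
grip_width: -0.001
t 4.67 pos [ 482.6 -106.4   38.2] F [-0.86  0.19  3.8 ] w -0.0
delta cm [0.013 0.225 0.07 ] norm 0.24 level twist [-0.0001 -0.     -0.    ]
t 4.72 pos [ 482.6 -106.4   38.2] F [-2.7   0.41  3.97] w 0.0
delta cm [0.013 0.22  0.069] norm 0.23 level twist [-0.0001  0.     -0.    ]
```

View pics/s3.png

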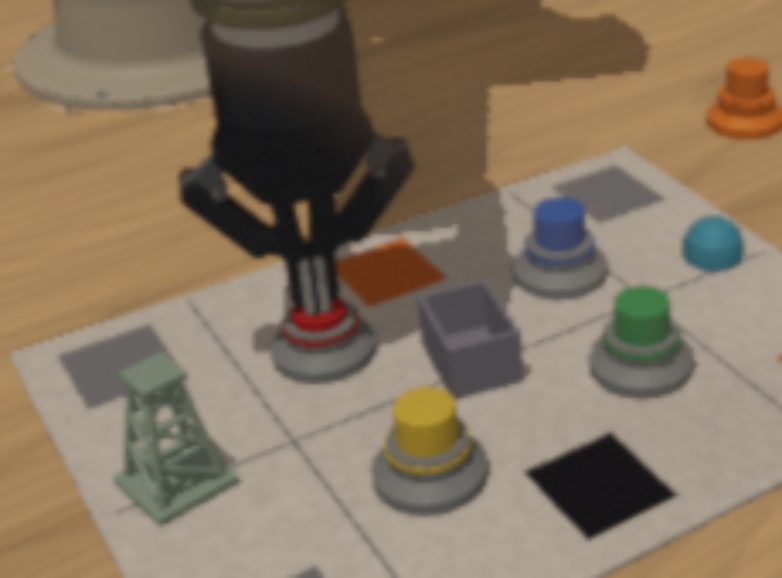

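Scene view: red cap at crop (318,318) is down close to its collar, the post hasn't moved, and the force is about 4 N. Lifting off, then yellow.

```bash
python3 -m handwheel '[{"delta_pos":[0,-0.5,0],"twist":[0,0,0],"jaw":0},{"delta_pos":[0,-1.5,0],"twist":[0,0,0],"jaw":0},{"delta_pos":[0,-3,0],"twist":[0,0,0],"jaw":0},{"delta_pos":[0,-5,0],"twist":[0,0,0],"jaw":0},{"delta_pos":[0,-7,0],"twist":[0,0,0],"jaw":0},{"delta_pos":[0,-9,0],"twist":[0,0,0],"jaw":0},{"delta_pos":[0,-10,0],"twist":[0,0,0],"jaw":0},{"delta_pos":[0,-10,0],"twist":[0,0,0],"jaw":0},{"delta_pos":[0,-10,0],"twist":[0,0,0],"jaw":0},{"delta_pos":[0,-10,0],"twist":[0,0,0],"jaw":0}]'
python3 - <<'E'
from h import *
c2,R2,t2=cam("scene"); cv2.imwrite("pics/s4.png",cv2.resize(c2["frame"][130:300,80:310,::-1],None,fx=3.4,fy=3.4))
c,R,t=cam("wrist"); W=cloud(c,R,t)
m=mask(c["frame"],"red")&(c["z_map"]>0); print("red z",np.percentile(W[m][:,2],[50,80,95]).round(1),m.sum())
go([610,-117,138]); go([610,-117,138])
E
```

```text
time_s: 5.55
eef_pos: [482.1, -106.2, 137.3]
ee_rot: [0.588, -0.586, -0.394, 0.395]
force: [-0.1, -0.0, 0.0]
grip_width: -0.002
red z [40.2 40.9 41.4] 1378
t 5.65 pos [ 482.2 -106.2  137.2] F [-0.3   0.15 -0.17] w 0.0
delta cm [  3.836  -0.099 -12.243] norm 12.83 level twist [-0.002  -0.      0.0001]
t 5.65 pos [ 482.2 -106.2  137.2] F [-0.3   0.15 -0.17] w 0.0
delta cm [  3.836  -0.099 -12.243] norm 12.83 level twist [-0.002  -0.      0.0001]
```

View pics/s4.png

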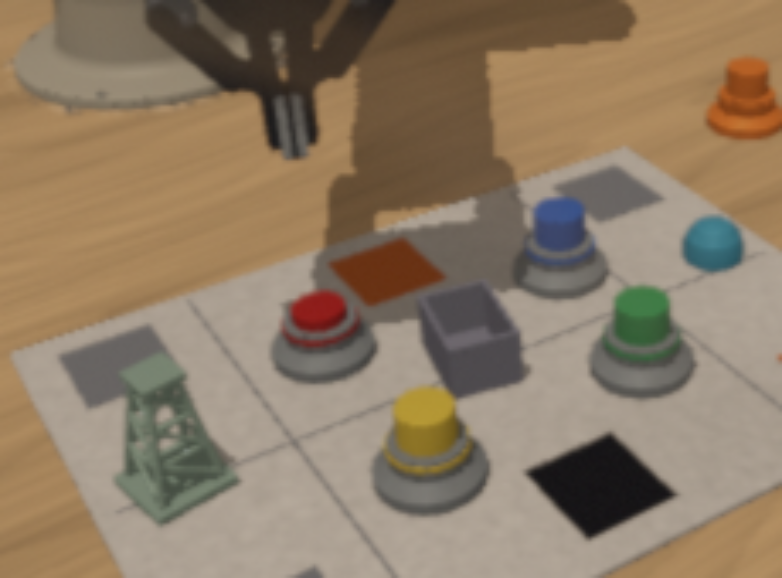

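Red is down and stays down (top about 41 mm, so about 13 mm deep). Now over to yellow.

```bash
python3 -m handwheel '[{"delta_pos":[0.7,0,-2.4],"twist":[0,0,0],"jaw":0},{"delta_pos":[1.5,0,-4.9],"twist":[0,0,0],"jaw":0},{"delta_pos":[2.3,0,-7.3],"twist":[0,0,0],"jaw":0},{"delta_pos":[3.0,0,-9.8],"twist":[0,0,0],"jaw":0},{"delta_pos":[3.8,0,-12.2],"twist":[0,0,0],"jaw":0},{"delta_pos":[3.8,1.5,-12.2],"twist":[0,0,0],"jaw":0},{"delta_pos":[3.8,3.5,-12.2],"twist":[0,0,0],"jaw":0},{"delta_pos":[3.8,5.5,-12.2],"twist":[0,0,0],"jaw":0},{"delta_pos":[3.8,6.5,-12.2],"twist":[0,0,0],"jaw":0},{"delta_pos":[3.8,6.8,-12.2],"twist":[0,0,0],"jaw":0}]'
python3 - <<'E'
from h import *
c,R,t=cam("wrist"); cv2.imwrite("pics/w5.png",c["frame"][:,:,::-1])
c,R,t=cam("scene"); cv2.imwrite("pics/s5.png",cv2.resize(c["frame"][130:300,80:310,::-1],None,fx=3.4,fy=3.4))
s,_=toolR(); P=s["eef_pos"].copy()
for z in [P[2],54]: print(((np.array(proj(c,R,t,[P[0],P[1],z]))-[80,130])*3.4).round(0))
go([610,-117,38])
E
```

```text
time_s: 6.48
eef_pos: [608.8, -117.0, 67.7]
ee_rot: [0.588, -0.586, -0.393, 0.395]
force: [0.3, -0.3, 0.4]
grip_width: -0.001
[416. 375.]
[418. 401.]
t 6.58 pos [ 609.8 -117.4   70. ] F [ 0.22 -0.25  1.43] w 0.0
delta cm [ 0.04   3.202 -0.007] norm 3.2 level twist [-0.0009 -0.     -0.    ]
```

View pics/s5.png

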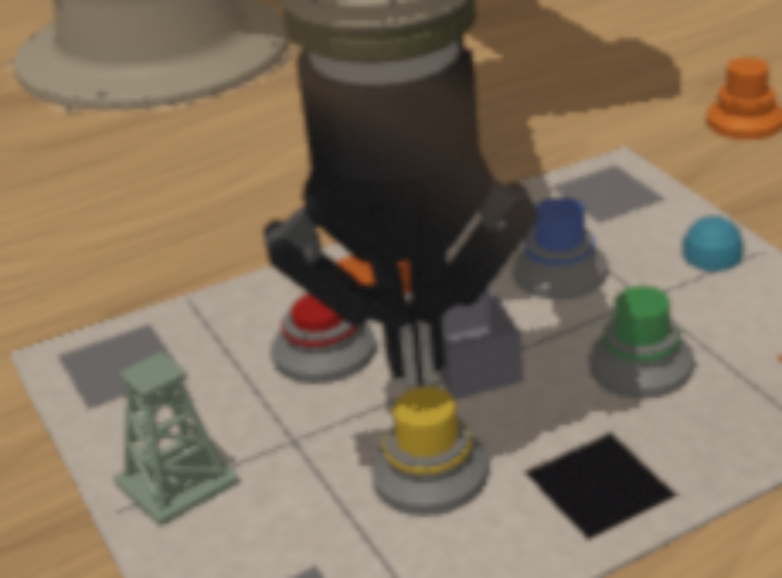

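View pics/w5.png

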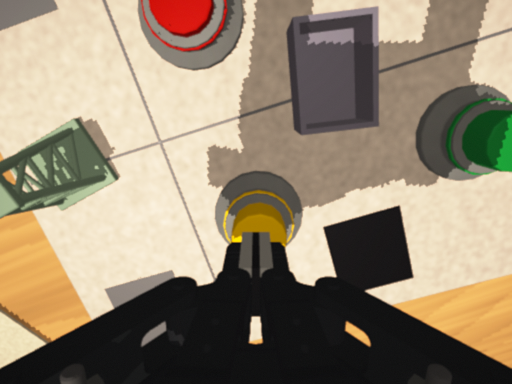

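Yellow in the wrist view (258,225) lines up just as red did. Pressing to about z = 38.5.

```bash
python3 -m handwheel '[{"delta_pos":[0,0.6,0],"twist":[0,0,0],"jaw":0},{"delta_pos":[0,1.0,0],"twist":[0,0,0],"jaw":0},{"delta_pos":[0,1.3,0],"twist":[0,0,0],"jaw":0},{"delta_pos":[0,1.6,0],"twist":[0,0,0],"jaw":0},{"delta_pos":[0,1.9,0],"twist":[0,0,0],"jaw":0},{"delta_pos":[0,2.2,0],"twist":[0,0,0],"jaw":0},{"delta_pos":[0,2.5,0],"twist":[0,0,0],"jaw":0},{"delta_pos":[0,2.7,0],"twist":[0,0,0],"jaw":0},{"delta_pos":[0,2.9,0],"twist":[0,0,0],"jaw":0},{"delta_pos":[0,3.0,0],"twist":[0,0,0],"jaw":0}]'
python3 - <<'E'
from h import *
go([610,-117,38])
c,R,t=cam("scene"); go([610,-117,38])
E
```

```text
time_s: 7.42
eef_pos: [610.0, -117.4, 40.1]
ee_rot: [-0.587, 0.587, 0.394, -0.394]
force: [-0.4, -0.2, 2.8]
grip_width: 0.001
t 7.42 pos [ 610.  -117.4   40.1] F [-0.43 -0.2   2.76] w 0.0
delta cm [0.035 0.215 0.016] norm 0.22 level twist [ 0.0003  0.     -0.    ]
t 7.47 pos [ 610.  -117.4   40.1] F [1.16 0.05 2.03] w -0.0
delta cm [0.037 0.207 0.015] norm 0.21 level twist [0.0002 0.     0.    ]
```

A little deeper (1.5 mm), then lift in the same call.

```bash
python3 -m handwheel '[{"delta_pos":[0,0.1,0],"twist":[0,0,0],"jaw":0},{"delta_pos":[0,0.15,0],"twist":[0,0,0],"jaw":0},{"delta_pos":[0,0.15,0],"twist":[0,0,0],"jaw":0},{"delta_pos":[0,-0.5,0],"twist":[0,0,0],"jaw":0},{"delta_pos":[0,-2,0],"twist":[0,0,0],"jaw":0},{"delta_pos":[0,-4,0],"twist":[0,0,0],"jaw":0},{"delta_pos":[0,-6.5,0],"twist":[0,0,0],"jaw":0},{"delta_pos":[0,-9,0],"twist":[0,0,0],"jaw":0},{"delta_pos":[0,-10,0],"twist":[0,0,0],"jaw":0},{"delta_pos":[0,-10,0],"twist":[0,0,0],"jaw":0}]'
python3 - <<'E'
from h import *
c2,R2,t2=cam("scene"); cv2.imwrite("pics/s6.png",cv2.resize(c2["frame"][130:300,80:310,::-1],None,fx=3.4,fy=3.4))
c,R,t=cam("wrist"); W=cloud(c,R,t)
for k in ["red","yellow","blue","green"]:
    m=mask(c["frame"],k)&(c["z_map"]>0)
    if m.sum()>50: print(k,np.percentile(W[m][:,2],[50,80,95]).round(1),m.sum())
go([505,48,138])
E
```

```text
time_s: 8.3
eef_pos: [610.8, -117.6, 142.8]
ee_rot: [-0.586, 0.588, 0.395, -0.393]
force: [0.0, 1.0, -0.1]
grip_width: 0.002
red [40.3 41.1 41.7] 2053
yellow [40.3 41.  41.6] 1289
blue [30.3 31.2 31.7] 93
green [52.4 53.1 53.7] 1725
t 8.4 pos [ 609.5 -117.2  139.2] F [ 0.18 -0.34 -0.76] w -0.0
delta cm [11.34   0.143 15.918] norm 19.54 level twist [-0.0015 -0.     -0.    ]
```

View pics/s6.png

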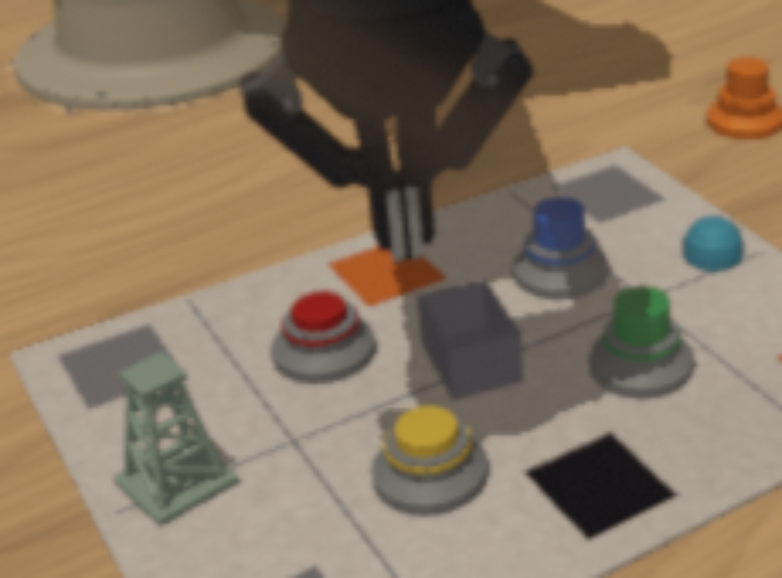

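Yellow is down (top 41 mm), the same as red. Green is still up (53 mm). Over to blue.

```bash
python3 -m handwheel '[{"delta_pos":[2.0,0,2.8],"twist":[0,0,0],"jaw":0},{"delta_pos":[4.0,0,5.7],"twist":[0,0,0],"jaw":0},{"delta_pos":[6.0,0,8.5],"twist":[0,0,0],"jaw":0},{"delta_pos":[8.0,0,11.3],"twist":[0,0,0],"jaw":0},{"delta_pos":[10.0,0,14],"twist":[0,0,0],"jaw":0},{"delta_pos":[11.3,0,15.9],"twist":[0,0,0],"jaw":0},{"delta_pos":[11.3,2,15.9],"twist":[0,0,0],"jaw":0},{"delta_pos":[11.3,4,15.9],"twist":[0,0,0],"jaw":0},{"delta_pos":[11.3,5.5,15.9],"twist":[0,0,0],"jaw":0},{"delta_pos":[11.3,6.5,15.9],"twist":[0,0,0],"jaw":0}]'
python3 - <<'E'
from h import *
c,R,t=cam("wrist"); cv2.imwrite("pics/w7.png",c["frame"][:,:,::-1])
c,R,t=cam("scene"); cv2.imwrite("pics/s7.png",cv2.resize(c["frame"][130:300,80:310,::-1],None,fx=3.4,fy=3.4))
s,_=toolR(); P=s["eef_pos"].copy()
for z in [P[2],54]: print(((np.array(proj(c,R,t,[P[0],P[1],z]))-[80,130])*3.4).round(0))
go([505,48,38])
E
```

```text
time_s: 9.23
eef_pos: [503.8, 47.7, 72.3]
ee_rot: [0.588, -0.586, -0.393, 0.396]
force: [-0.0, 0.2, -0.2]
grip_width: 0.002
[552. 181.]
[553. 208.]
t 9.33 pos [504.   47.5  72.9] F [-0.05  0.11  0.57] w 0.0
delta cm [ 0.088  3.494 -0.088] norm 3.5 level twist [-0.0049 -0.     -0.0013]
```

View pics/s7.png

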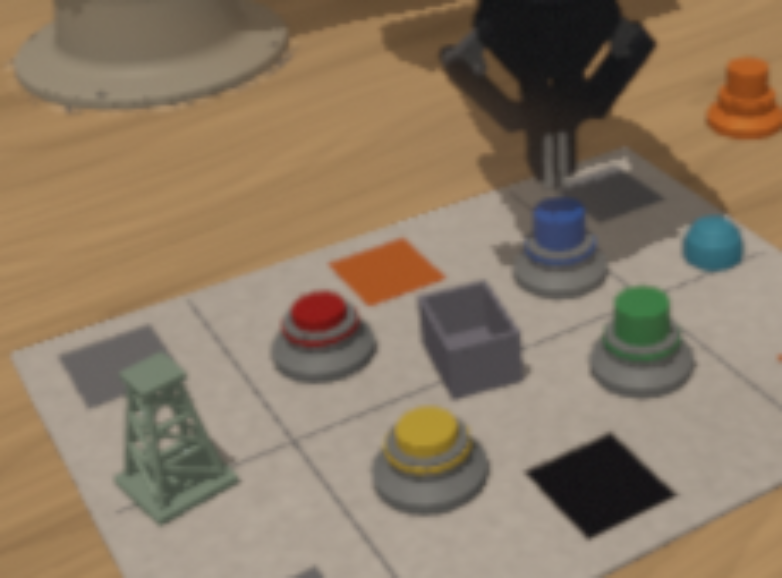

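View pics/w7.png

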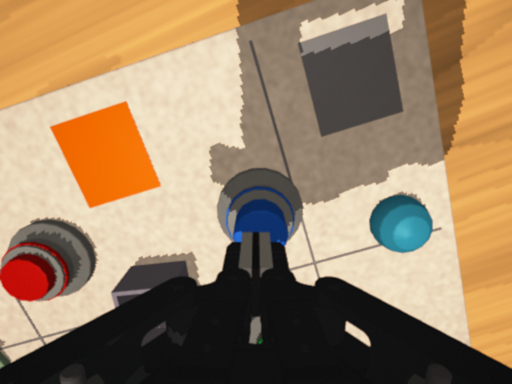

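Blue (wrist (260,220), scene crop (559,210)) sits under the fingers. Pressing with a 1 mm side correction.

```bash
python3 -m handwheel '[{"delta_pos":[0.1,0.8,-0.05],"twist":[0,0,0],"jaw":0},{"delta_pos":[0.1,1.3,-0.05],"twist":[0,0,0],"jaw":0},{"delta_pos":[0.1,1.6,-0.05],"twist":[0,0,0],"jaw":0},{"delta_pos":[0.1,1.9,-0.05],"twist":[0,0,0],"jaw":0},{"delta_pos":[0.1,2.2,-0.05],"twist":[0,0,0],"jaw":0},{"delta_pos":[0.1,2.5,-0.05],"twist":[0,0,0],"jaw":0},{"delta_pos":[0.1,2.8,-0.05],"twist":[0,0,0],"jaw":0},{"delta_pos":[0.1,3.0,-0.05],"twist":[0,0,0],"jaw":0},{"delta_pos":[0.1,3.2,-0.05],"twist":[0,0,0],"jaw":0},{"delta_pos":[0.1,3.3,-0.05],"twist":[0,0,0],"jaw":0}]'
python3 - <<'E'
from h import *
c,R,t=cam("scene"); go([505,48,38.5])
E
```

```text
time_s: 10.17
eef_pos: [506.4, 48.1, 42.2]
ee_rot: [-0.587, 0.587, 0.394, -0.394]
force: [-0.7, -0.2, 2.9]
grip_width: -0.005
t 10.22 pos [506.4  48.1  42.1] F [0.74 0.42 1.91] w 0.0
delta cm [-0.063  0.361  0.13 ] norm 0.39 level twist [ 0.0003 -0.      0.0001]
```

```bash
python3 -m handwheel '[{"delta_pos":[0,0.1,0],"twist":[0,0,0],"jaw":0},{"delta_pos":[0,0.2,0],"twist":[0,0,0],"jaw":0},{"delta_pos":[0,0.3,0],"twist":[0,0,0],"jaw":0},{"delta_pos":[0,0.35,0],"twist":[0,0,0],"jaw":0},{"delta_pos":[0,0.35,0],"twist":[0,0,0],"jaw":0},{"delta_pos":[0,-0.5,0],"twist":[0,0,0],"jaw":0},{"delta_pos":[0,-2.5,0],"twist":[0,0,0],"jaw":0},{"delta_pos":[0,-5,0],"twist":[0,0,0],"jaw":0},{"delta_pos":[0,-8,0],"twist":[0,0,0],"jaw":0},{"delta_pos":[0,-10,0],"twist":[0,0,0],"jaw":0}]'
python3 - <<'E'
from h import *
c2,R2,t2=cam("scene"); cv2.imwrite("pics/s8.png",cv2.resize(c2["frame"][130:300,80:310,::-1],None,fx=3.4,fy=3.4))
c,R,t=cam("wrist"); W=cloud(c,R,t); cv2.imwrite("pics/w8.png",c["frame"][:,:,::-1])
for k in ["red","yellow","blue","green"]:
    m=mask(c["frame"],k)&(c["z_map"]>0)
    if m.sum()>50: print(k,np.percentile(W[m][:,2],[50,80,95]).round(1),m.sum())
c,R,t=cam("top"); cv2.imwrite("pics/t8.png",c["frame"][:,:,::-1]); go([505,48,200])
E
```

```text
time_s: 11.05
eef_pos: [506.4, 48.2, 145.0]
ee_rot: [-0.587, 0.587, 0.395, -0.394]
force: [0.7, -0.3, -0.3]
grip_width: 0.002
red [40.  40.8 41.4] 1281
yellow [ 40.2  41.  204.8] 153
blue [40.4 41.  41.6] 1149
t 11.2 pos [506.6  48.2 143.7] F [-0.76 -0.73 -0.29] w 0.0
delta cm [-0.074 -5.63   0.133] norm 5.63 level twist [0.0024 0.     0.0007]
```

View pics/s8.png

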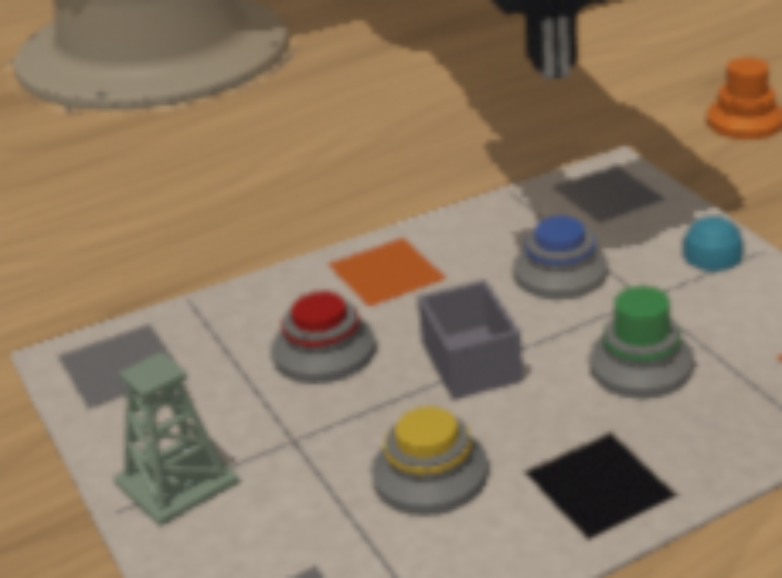

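Scene view: red (319,308), yellow (426,427) and blue (559,232) are down, green (641,312) is up, and nothing has shifted. The arm is clear, so I'm handing in.

```bash
python3 -c "
from rig import ctrl,telemetry
print(telemetry.sense()['dq'].round(3)); print(ctrl.finish_job())"
```

```text
[-0.001  0.041  0.042 -0.001 -0.02   0.   ]
the job is handed in; nothing more can be done
None
```

I pressed the red, yellow and blue caps in that order with the shut fingertips. Then I lifted the arm about 10 cm clear and handed the job in at about 11 s; no verdict is reported.

- **Caps:** The last wrist depth readings put the red, yellow and blue tops at about 41 mm. From about 54 mm when up, that makes each roughly 13 mm in. The yellow reading in that last view rested on few pixels (153), some of them stray, but a full view just before gave the same 41 mm.
- **Green cap:** It was out of the last wrist view. The reading before that put its top at about 53 mm, and the final scene picture shows it still up.
- **Force:** The highest force I read while pressing was about 4 N. The final 1.5 mm of yellow and 3.5 mm of blue ran straight into the lift, so I took no reading at full depth there.
- **Posts and pieces:** In the final scene picture all posts and pieces stand upright and look unmoved. I compared their positions by eye only.
- **Disagreement:** The cameras differed by up to about 5 mm on most posts and about 8 mm on blue in the scene view, where few pixels matched. I settled each aim with a close look before pressing.

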